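# Draw the spring tester out to its marker and hold it

## Robot

A 6-joint arm with a two-finger parallel gripper is mounted at the origin on a cart in front of the work surface, level with it; the furniture and walls round the work are solid. World frame = base frame: x ahead of the robot, y to its left, z up, the work surface at z = 0. Lengths are in mm, angles in rad, forces in N, time in s.
With the tool pointing down it reaches from about 400 to 925 mm from the base axis. Payload 12.5 kg.
Tool frame: the origin (TCP) lies midway between the tips of the shut fingers; the grasp point (between the pads) lies 19 mm behind it; z points along the fingers, y is the line along which they close (so a half turn about z gives the same grasp; the last joint's range is limited). The gripper opens to 95 mm and grips with 3 to 60 N. Pads are 20 mm wide; open, the fingers measure 119 mm over their backs; the gripper's body (75 mm by 180 mm) begins 59 mm behind the grasp point.
Start: joints at [-1.42, 0.491, 1.559, -0, 1.092, -0.106], TCP at [158.764, -604.517, 214.661] pointing down, gripper open.
Joint ranges: [-3.1, 3.1], [-0.84, 2.19], [0.05, 2.79], [-1.13, 4.28], [0.06, 2.93], [-2.69, 2.69]. Speed limits (rad/s): [2.22, 2.22, 2.79, 3.14, 3.14, 3.14].

## Interface

Orientations are given as [roll, pitch, yaw] about the fixed x, y, z axes, in that order (R = Rz(yaw) Ry(pitch) Rx(roll)).
In Python, from cell import env gives the robot as it stands.
- The arm moves only by the tool arm_command, never from a script. Its argument "targets" is a list of rows, each a list of 5 numbers: the shift along the tool's x, y, z in mm, then the turn about the tool's z in degrees, then the opening, from 0 (shut) to 1 (fully open). In form: [[tx, ty, tz, roll, fingers], ...]. A call has 1 to 5 rows; each row is the pose to reach, as a shift and turn from the pose commanded when the call began, along the tool's axes at that moment; what a row does not reach only later rows make up. A row lasts 1/10 s, in which the tool goes at most 50 mm and 8.59 degrees, less where a joint would pass 70% of its speed; a pose out of reach is approached as far as the arm can. A call with a gripper value outside its range is refused whole. The fingers move at their own pace and stop on an object; the grip force is fixed at half the most. Time passes only in rows, so rows that repeat a pose let the fingers close. It gives the time, the measured TCP pose, the force, the opening and the grip force at its end, in the units of the state.
- env.state(): the state, without advancing time (a new reading comes with each control period).
- env.read_camera(name): name is "scene" or "top"; returns a dict with "frame" (400x640x3 uint8, red, green, blue), "vertical_fov" (degrees; the focal length in pixels is half the picture's height over the tangent of half this angle, whatever the lens; pixels are square), "cx", "cy" (the principal point, pixels), "k1" (the pictures are not rectified: a ray, as slopes to the right and down, at radius r is drawn at 1 + k1 r^2 times it, then the intrinsics apply), "world_from_camera" (4x4, takes a point from camera to world coordinates). Camera axes: x right, y down, z forward; pixel columns grow to the right and rows downward; lengths in mm; the calibration is good to about 2 mm. A picture is of the moment at which its call begins. There is no depth.
- env.job_done(): hands the job in; it is judged then, once.
The state is a dict: "t": time; "joints": joint angles; "qvel": joint speeds; "tau": joint torques, N m; "eef_pos": TCP position; "tcp_rot": TCP orientation; "ft_force": force on the tool from outside, world axes, zero at the start; "moment": the same for the moment, N m; "opening": opening from 0.0 (shut) to 1.0 (fully open); "grip_force": force on a finger pad.
Only numpy, scipy, OpenCV 4.12 (cv2) and the standard library are available. Lean on these libraries where they do the work, as an engineer would, in place of code of your own. Each camera call takes 0.05 s, during which the arm holds its last target. There are 200 camera calls.

## Task

On the bench spring tester, swing the lock arm by its peg from its locked end all the way over to its free end, then draw the sprung carriage out by its black handle until its pointer stands opposite the middle of the marker clamped on the scale rail. Keep it there: the program finishes with the gripper still holding the carriage at the marker against the spring. Do not shift the marker or the things lying about.

Things in the scene. Friction and masses are not known exactly. Their poses are not given: they have to be found in the camera images.
- tester: fixed spring tester: wooden board (x -170 to 110, y -85 to 95 mm) with a grey plate on it (top at 34 mm), dark spring housing at the far end (x 31 to 101, y -25 to 25, top at 80), two guide rods, front end block (top at 66), ticked scale rail on its -y side. Origin on the bench surface; z up; the carriage is drawn out along the tester's own -x, toward the robot
- carriage (a joint): travel (m) of the carriage, an aluminium block 40 x 50 mm on the rods with an upright black handle: 0 home, up to 0.11 drawn out along the tester's -x. A spring pulls it back with 8 N at home plus 0.8 N per 10 mm; let go, it runs home. While locked, the peg stops the lug (16 mm steel bar on the carriage's +y side) after about 2 mm
- handle (a point): centre of the top of the carriage's handle, 139 mm above the bench, moving with the carriage. The handle is an upright black bar, 14 mm thick along the tester's x, 30 mm wide along its y, free to grip from 139 down to 74 mm above the bench; the carriage block and lug lie below that. Axes as the tester's
- pointer (a point): free tip of the carriage's pointer, a thin dark blade sticking out of its -y side, 58 mm above the bench, level in x with the middle of the handle. Axes as the tester's
- marker_top (a point): middle of the top edge of the marker's fin, 78 mm above the bench. The marker is a small dark saddle with an upright black fin, both 12 mm long along the tester's x, clamped on the scale rail 45 to 85 mm of travel from the pointer's home; the fin stands 15 mm to the -y side of the pointer's tip. A push of a few newtons shifts it. Axes as the tester's
- lock (a joint): angle (rad) of the lock arm on the tester's +y side: 0 = locked, at one stop (peg in front of the carriage's lug), 1.3 = free, at the other stop (peg swung outward to the tester's +y, clockwise seen from above). It is stiff, stays where it is left and needs about 1.5 N at the peg
- lock_peg (a point): centre of the top of the lock arm's upright steel peg: 12 mm in diameter, its top 109 mm above the bench, standing clear above 62 mm (the lug's top). It is 60.5 mm from the pivot
- lock_pivot (a point): point on the lock arm's vertical turning axis at the height of the peg's top, 109 mm above the bench (the hub itself is low, its top at 46 mm); 35 mm behind (+x) and 58 mm to the +y side of the tester's origin
- bearing_ring: bystander: small bearing ring, 34 mm across, 9 mm high, lying on the grey plate beside the housing
- sprocket: bystander: toothed steel sprocket, 67 mm across, 8 mm high, lying on the bench to the -y side of the tester
- screwdriver_red: bystander: red screwdriver, 200 mm long, 24 mm high, lying on the bench to the -y side of the tester
- brake_pads: bystander: brake shoe, 14 x 55 x 25 mm, lying to the +y side of the tester near its front end
- hex_key_holder: bystander: orange hex key holder, 31 x 88 x 22 mm, lying to the +y side of the tester
- brown_can: bystander: brown can, 66 mm across, 81 mm high, standing to the right
- oil_dropper: bystander: white and green oil bottle, 42 mm across, 120 mm high, standing at the back left

How it is judged:
By the outcome, as a careful person would: the job done as asked, in the order asked, and still so for the second after the job is handed in, while the arm keeps its last pose, push and grip.
It also fails if it takes over 42 s, if anything falls off the work surface, if the arm or the gripper's body presses on something with over 40 N, if the wrist force passes 120 N, or if a joint passes its speed limit or range.

## Working session

There is one attempt and no reset: what is moved stays moved. The work goes in short steps, Python scripts to look and compute and a tool call to move; the robot and the scene stay as the last step left them, time stands still between calls to the robot, and variables do not carry over. Pictures are saved under pics/ and viewed, at most 10 in all, crops included, and the job is handed in when it is done.

Besides the shell and the picture viewer there is one more tool, called in YAML: its name, and indented under it one key for each argument. arm_command: Moves the arm, as the interface text tells. Its arguments: {"type":"object","properties":{"targets":{"type":"array","items":{"type":"array","items":{"type":"number"}}}},"required":["targets"]}

```bash
mkdir -p pics; cat > h.py <<'E'
import numpy as np, cv2
from cell import env
def cam(n):
    c=env.read_camera(n); f=c["frame"]; h=f.shape[0]
    c["f"]=h/2/np.tan(np.radians(c["vertical_fov"])/2); return c
def ray(c,u,v):
    d=np.array([(u-c["cx"])/c["f"],(v-c["cy"])/c["f"]]); s=d.copy()
    for _ in range(20): s=d/(1+c["k1"]*(s@s))
    T=np.array(c["world_from_camera"]); return T[:3,3],T[:3,:3]@np.array([*s,1])
def onz(c,u,v,z):
    o,d=ray(c,u,v); return o+d*(z-o[2])/d[2]
def proj(c,p):
    T=np.array(c["world_from_camera"]); q=T[:3,:3].T@(np.array(p)-T[:3,3]); s=q[:2]/q[2]
    s=s*(1+c["k1"]*(s@s)); return s*c["f"]+[c["cx"],c["cy"]]
def save(c,name,box=None,k=1):
    f=c["frame"][:,:,::-1]
    if box: f=f[box[1]:box[3],box[0]:box[2]]
    cv2.imwrite("pics/"+name,cv2.resize(f,None,fx=k,fy=k,interpolation=cv2.INTER_CUBIC))
E
python3 - <<'E'
from h import *
for n in("scene","top"):
    c=cam(n); save(c,n+"0.png"); print(n,c["f"],c["cx"],c["cy"],c["k1"],np.round(c["world_from_camera"],3).tolist())
print(env.state())
E
```

```text
scene 426.0954509868502 321.5884032592859 198.059136314077 -0.043612434092203424 [[-0.646, -0.568, 0.509, -143.999], [-0.763, 0.488, -0.424, 559.984], [-0.007, -0.663, -0.749, 1165.996], [0.0, 0.0, 0.0, 1.0]]
top 514.6470113559548 323.05345623079626 201.53151583304347 -0.00478504805397055 [[-0.0, -0.985, 0.172, 301.579], [-1.0, 0.002, 0.009, -18.947], [-0.01, -0.172, -0.985, 1580.906], [0.0, 0.0, 0.0, 1.0]]
{'t': 0.1, 'joints': array([-1.41958222e+00,  4.91492834e-01,  1.55940712e+00,  2.16966547e-05,
        1.09173699e+00, -1.05615415e-01]), 'qvel': array([-0.00045999, -0.00139751, -0.00166762,  0.00014236,  0.00029942,
       -0.00132689]), 'tau': array([ 4.12113688e-03, -6.13621974e+01, -2.58606756e+01,  6.94515556e-02,
        4.70056501e-02, -3.79892845e-05]), 'eef_pos': array([ 158.74195303, -604.26322448,  214.11778933]), 'tcp_rot': array([-3.14055621e+00, -1.29224739e-04,  2.56819439e-01]), 'ft_force': array([ 0.26714257,  0.23477586, -0.34649407]), 'moment': array([-0.02436405, -0.02168527,  0.00720024]), 'grip_force': 0.0, 'opening': 1.0010270589410022}
```

View pics/scene0.png

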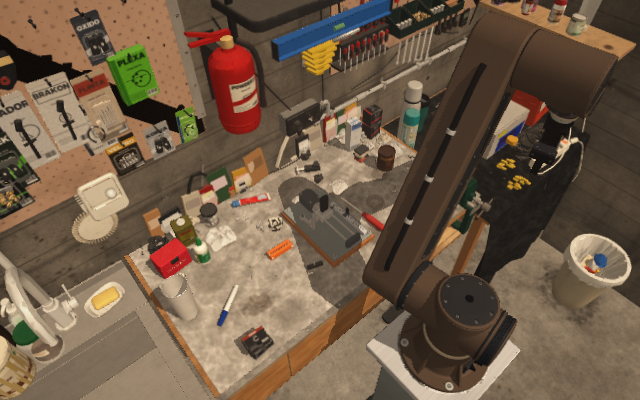

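View pics/top0.png

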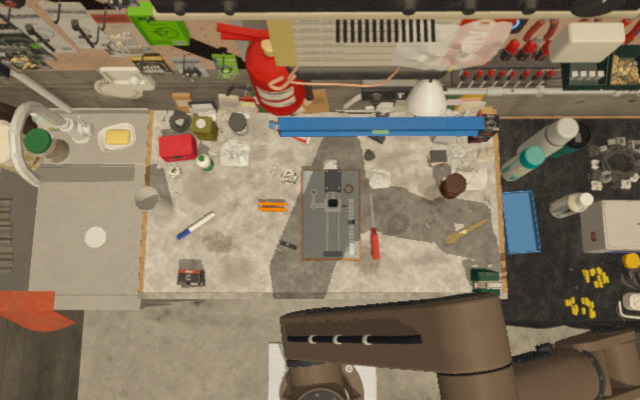

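Both views show the tester unobstructed: top view at columns 300–360, rows 168–260; scene view around (325,215). Next I enlarge both.

```bash
python3 - <<'E'
from h import *
c=cam("top"); save(c,"t1.png",(292,160,372,268),5.5)
c=cam("scene"); save(c,"s1.png",(270,165,390,270),5.5)
E
```

```text
(no output)
```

View pics/t1.png

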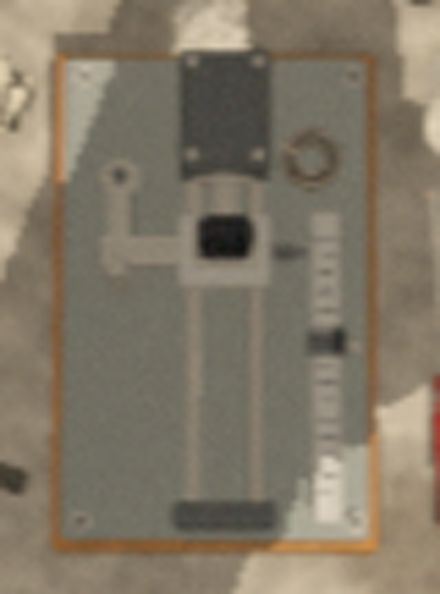

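View pics/s1.png

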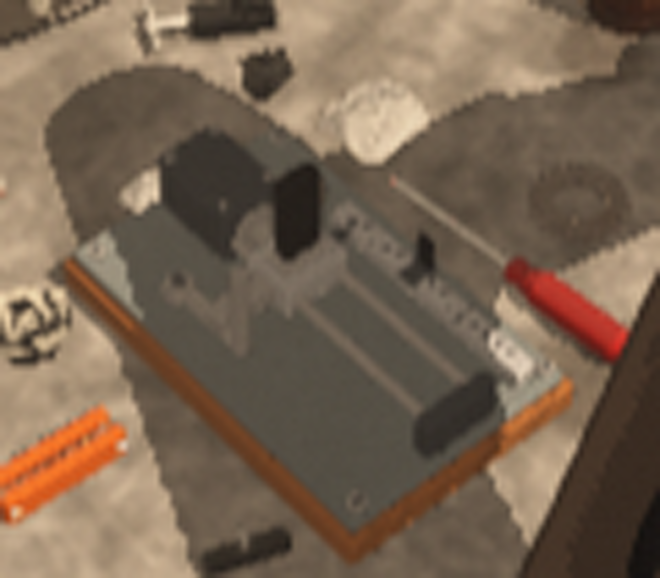

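The top crop shows hub at (119,174), peg at about (115,240–270), handle at (225,235), pointer tip at about (303,252), marker at (327,341). In the scene crop the handle top is at (297,170), fin top at (427,238), and the peg near (240,320).

```bash
python3 - <<'E'
from h import *
t=cam("top"); s=cam("scene")
T=lambda x,y,z:onz(t,292+(x+.5)/5.5-.5,160+(y+.5)/5.5-.5,z).round(1)
S=lambda x,y,z:onz(s,270+(x+.5)/5.5-.5,165+(y+.5)/5.5-.5,z).round(1)
for n,p in dict(FL=(57,53),FR=(376,53),NL=(55,550),NR=(379,550)).items(): print(n,T(*p,25))
print("S near corner",S(350,540,25),"left",S(68,262,25),"right",S(570,385,25))
print("hous far L,R, near",T(180,50,80),T(271,50,80),T(180,165,80),T(271,165,80))
print("hub",T(119,174,46),S(180,283,46))
print("handle far edge",T(199,215,139),T(253,215,139))
print("pointer tip",T(303,252,58)); print("fin top T",T(327,335,78),"S",S(427,238,78))
print("peg T top",T(115,238,109))
# triangulated origin-> predictions
E
```

```text
FL [675.2  61.5  25. ]
FR [ 674.8 -118.4   25. ]
NL [396.   60.8  25. ]
NR [ 395.8 -116.5   25. ]
S near corner [399.7  61.6  25. ] left [671.1  60.4  25. ] right [ 396.1 -112.2   25. ]
hous far L,R, near [663.5  -8.3  80. ] [663.4 -57.8  80. ] [599.7  -8.3  80. ] [599.6 -57.4  80. ]
hub [601.5  25.7  46. ] [597.7  27.2  46. ]
handle far edge [561.6 -18.5 139. ] [561.5 -46.4 139. ]
pointer tip [555.6 -75.1  58. ]
fin top T [507.2 -86.9  78. ] S [506.4 -93.4  78. ]
peg T top [554.8  25.9 109. ]
```

```bash
cat >> h.py <<'E'
def rel(p,yaw=None,st=None):
    s=st or env.state(); from scipy.spatial.transform import Rotation as R
    r=R.from_euler("xyz",s["tcp_rot"]); d=r.inv().apply(np.array(p)-s["eef_pos"])
    y=s["tcp_rot"][2]; a=None if yaw is None else -np.degrees(np.radians(yaw)-y)
    print("rel",d.round(1),"turn",a,"| yaw",np.degrees(y).round(1),"tcp",s["eef_pos"].round(1),"t",s["t"],"F",np.round(s["ft_force"],1),"op",round(s["opening"],3),round(s["grip_force"],1))
E
python3 - <<'E'
from h import *
t=cam("top"); s=cam("scene")
for n,p in dict(peg109=(539,25,109),peg62=(539,25,62),handle=(555,-33,139),fin=(507,-90,78)).items():
    print(n,((proj(t,p)-[292,160])*5.5).round(),((proj(s,p)-[270,165])*5.5).round())
rel((539,25,180),90)
E
```

```text
peg109 [114. 265.] [239. 270.]
peg62 [117. 279.] [241. 320.]
handle [225. 225.] [297. 172.]
fin [331. 333.] [420. 238.]
rel [ 527.7 -512.3   34.6] turn -75.28645036590562 | yaw 14.7 tcp [ 158.8 -604.5  214.6] t 0.4 F [ 0.1 -0.7 -0.5] op 0.998 0.0
```

arm_command:
  targets:
    - [34,-34,0,-8.5,1]
    - [69,-68,0,-17,1]
    - [104,-102,0,-25.5,1]
    - [139,-136,0,-34,1]
    - [174,-170,0,-42.5,1]

```text
t: 0.9
eef_pos: [284.5, -394.2, 214.8]
tcp_rot: [3.141, 0.0, 1.004]
ft_force: [1.2, -1.1, 0.9]
opening: 1.0
grip_force: 0.0
```

```bash
python3 -c "
from h import *
rel((539,25,180),90)"
```

```text
rel [490.3 -10.3  34.7] turn -32.46204826702209 | yaw 57.5 tcp [ 284.5 -394.2  214.8] t 0.9 F [ 1.2 -1.1  0.9] op 1.0 0.0
```

arm_command:
  targets:
    - [48,-1,3,-8,0.6]
    - [96,-2,6,-16,0.6]
    - [144,-3,9,-24,0.6]
    - [192,-4,12,-32.4,0.6]
    - [240,-5,15,-32.4,0.6]

```text
t: 1.4
eef_pos: [410.4, -189.7, 199.8]
tcp_rot: [3.141, 0.001, 1.569]
ft_force: [0.3, -0.7, -0.1]
opening: 0.642
grip_force: 0.0
```

```bash
python3 -c "
from h import *
rel((539,25,180),90)"
```

```text
rel [214.9 128.2  19.8] turn -0.0942763166662848 | yaw 89.9 tcp [ 410.4 -189.7  199.8] t 1.4 F [ 0.3 -0.7 -0.1] op 0.642 0.0
```

arm_command:
  targets:
    - [42,25,0,0,0.6]
    - [84,50,5,0,0.6]
    - [128,76,10,0,0.6]
    - [172,102,15,0,0.6]
    - [215,128,20,0,0.6]

```text
t: 1.9
eef_pos: [538.3, 22.1, 179.9]
tcp_rot: [3.141, 0.0, 1.564]
ft_force: [1.4, -0.6, 0.0]
opening: 0.602
grip_force: 0.0
```

arm_command:
  targets:
    - [0,0,0,0,0.5]
    - [0,0,0,0,0.5]

```text
t: 2.1
eef_pos: [537.4, 20.9, 179.6]
tcp_rot: [-3.141, 0.0, 1.566]
ft_force: [-0.7, -0.2, -0.7]
opening: 0.513
grip_force: 0.0
```

```bash
python3 - <<'E'
from h import *
rel((539,25,72),90)
t=cam("top"); s=cam("scene")
a=cv2.resize(t["frame"][160:268,292:372],None,fx=4,fy=4,interpolation=2)
b=cv2.resize(s["frame"][170:278,270:380],None,fx=4,fy=4,interpolation=2)
cv2.imwrite("pics/a2.png",np.hstack([a,b])[:,:,::-1])
E
```

```text
rel [  4.2   1.7 107.6] turn -0.25067516727910516 | yaw 89.7 tcp [537.4  20.9 179.6] t 2.1 F [-0.7 -0.2 -0.7] op 0.513 0.0
```

View pics/a2.png

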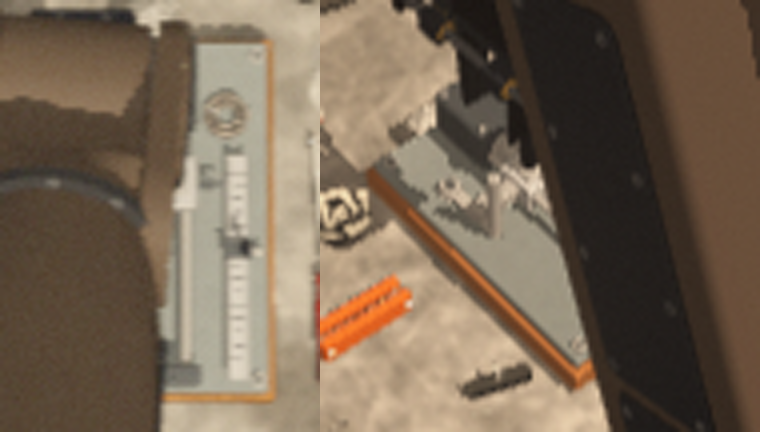

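The scene panel (right) shows the peg at about (493,172)–(495,237), matching my estimate. The arm hides the rest. I go down over the peg.

arm_command:
  targets:
    - [4,2,30,0,0.5]
    - [4,2,60,0,0.5]
    - [4,2,80,0,0.5]
    - [4,2,95,0,0.5]
    - [4,2,107,0,0.5]

```text
t: 2.7
eef_pos: [539.0, 22.5, 72.4]
tcp_rot: [-3.141, 0.0, 1.562]
ft_force: [-0.8, -0.6, -0.5]
opening: 0.498
grip_force: 0.0
```

arm_command:
  targets:
    - [0,0,0,0,0.3]
    - [0,0,0,0,0.2]
    - [0,0,0,0,0.1]
    - [0,0,0,0,0.1]
    - [0,0,0,0,0.1]

```text
t: 3.2
eef_pos: [539.6, 24.0, 73.5]
tcp_rot: [3.141, 0.0, 1.564]
ft_force: [-2.3, 0.2, 2.3]
opening: 0.141
grip_force: 2.1
```

arm_command:
  targets:
    - [0,0,0,0,0]
    - [0,0,0,0,0]
    - [0,0,0,0,0]

```text
t: 3.5
eef_pos: [538.8, 24.0, 73.3]
tcp_rot: [-3.141, 0.0, 1.564]
ft_force: [-3.8, -1.1, 5.7]
opening: 0.12
grip_force: 30.0
```

```bash
python3 - <<'E'
from h import *
rel((539,25,72),90)
s=env.state(); p0=s["eef_pos"]; piv=np.array([p0[0]+60.5,p0[1]])
from scipy.spatial.transform import Rotation as R
r=R.from_euler("xyz",s["tcp_rot"])
for a in np.arange(.1,1.35,.1):
    q=np.array([piv[0]-60.5*np.cos(a),piv[1]+60.5*np.sin(a),p0[2]]); print(round(a,1),r.inv().apply(q-p0).round(1))
E
```

```text
rel [1.  0.2 1.3] turn -0.37101988473790953 | yaw 89.6 tcp [538.8  24.   73.3] t 3.5 F [-3.8 -1.1  5.7] op 0.12 30.0
0.1 [ 6.   0.3 -0. ]
0.2 [12.   1.1 -0. ]
0.3 [17.9  2.6 -0. ]
0.4 [23.6  4.6 -0. ]
0.5 [29.1  7.2 -0. ]
0.6 [34.2 10.3 -0. ]
0.7 [39.1 14.  -0. ]
0.8 [43.5 18.1 -0. ]
0.9 [47.5 22.6 -0. ]
1.0 [51.1 27.5 -0. ]
1.1 [54.1 32.7 -0. ]
1.2 [56.6 38.2 -0.1]
1.3 [58.6 43.9 -0.1]
```

arm_command:
  targets:
    - [6,0.3,0,0,0]
    - [12,1.1,0,0,0]
    - [18,2.6,0,0,0]
    - [23.6,4.6,0,0,0]
    - [29,7.2,0,0,0]

```text
t: 4.0
eef_pos: [545.2, 53.2, 73.3]
tcp_rot: [-3.138, 0.0, 1.564]
ft_force: [-10.1, -1.1, 8.4]
opening: 0.121
grip_force: 30.0
```

arm_command:
  targets:
    - [5,3,0,0,0]
    - [10,6.7,0,0,0]
    - [14.5,10.8,0,0,0]
    - [18.5,15.3,0,0,0]
    - [22,20.2,0,0,0]

```text
t: 4.5
eef_pos: [563.6, 76.8, 73.2]
tcp_rot: [-3.134, -0.002, 1.564]
ft_force: [-17.8, 12.8, 11.9]
opening: 0.12
grip_force: 30.0
```

arm_command:
  targets:
    - [3,5.2,0,0,0]
    - [5.5,10.7,0,0,0]
    - [7.5,16.4,0,0,0]

```text
t: 4.8
eef_pos: [581.8, 84.2, 73.2]
tcp_rot: [-3.138, -0.002, 1.564]
ft_force: [-6.2, 8.6, 3.5]
opening: 0.12
grip_force: 30.0
```

arm_command:
  targets:
    - [0,0,0,0,0]
    - [0.5,2,0,0,0]
    - [1,4,0,0,0]
    - [1,4,0,0,0]

```text
t: 5.2
eef_pos: [583.9, 84.5, 73.0]
tcp_rot: [-3.133, -0.001, 1.565]
ft_force: [-19.8, 8.3, 12.8]
opening: 0.123
grip_force: 30.0
```

arm_command:
  targets:
    - [0.4,1.5,0,0,0]
    - [0.4,1.5,0,0,0]

```text
t: 5.4
eef_pos: [584.0, 84.6, 72.9]
tcp_rot: [-3.13, -0.0, 1.565]
ft_force: [-24.5, 6.0, 16.6]
opening: 0.12
grip_force: 30.0
```

arm_command:
  targets:
    - [0,-1,0,0,0.2]
    - [0,-2,0,0,0.4]
    - [0,-3,0,0,0.5]
    - [0,-3,0,0,0.5]
    - [0,-3,-20,0,0.5]

```text
t: 5.9
eef_pos: [585.3, 83.4, 91.2]
tcp_rot: [-3.138, 0.0, 1.564]
ft_force: [-0.7, 0.1, 1.3]
opening: 0.468
grip_force: 0.0
```

arm_command:
  targets:
    - [0,0,-35,0,0.5]
    - [0,0,-70,0,0.5]
    - [-30,-10,-90,0,0.5]
    - [-75,-20,-90,0,0.5]
    - [-118,-29,-90,0,0.5]

```text
t: 6.4
eef_pos: [556.2, -35.4, 183.8]
tcp_rot: [3.14, 0.001, 1.565]
ft_force: [0.1, -0.3, -0.8]
opening: 0.5
grip_force: 0.0
```

```bash
python3 - <<'E'
from h import *
rel((555,-33,98),90)
t=cam("top"); s=cam("scene")
a=cv2.resize(t["frame"][160:268,292:372],None,fx=4,fy=4,interpolation=2)
b=cv2.resize(s["frame"][170:278,270:380],None,fx=4,fy=4,interpolation=2)
cv2.imwrite("pics/a3.png",np.hstack([a,b])[:,:,::-1])
print(((proj(s,(583.5,83,109))-[270,170])*4+[320,0]).round())
E
```

```text
rel [ 2.4 -1.4 85.8] turn -0.31098833424935834 | yaw 89.7 tcp [556.2 -35.4 183.8] t 6.4 F [ 0.1 -0.3 -0.8] op 0.5 0.0
[403. 180.]
```

View pics/a3.png

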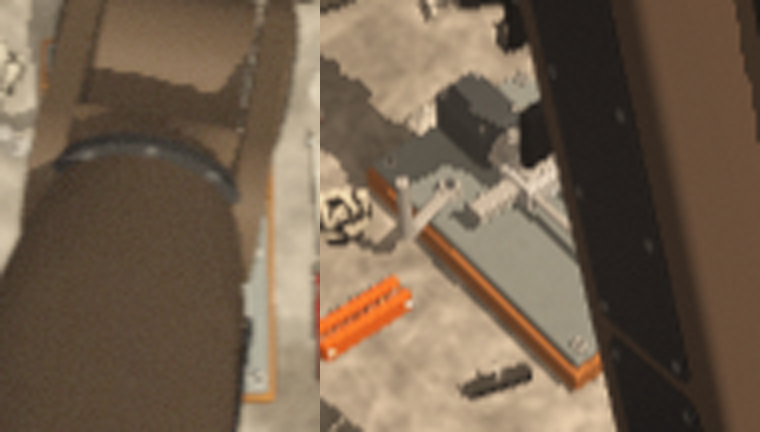

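The peg now stands at (403,180), where the free end was predicted. Lowering onto the handle.

arm_command:
  targets:
    - [2.5,-1,25,0,0.5]
    - [2.5,-1,50,0,0.5]
    - [2.5,-1,68,0,0.5]
    - [2.5,-1,80,0,0.5]
    - [2.5,-1,86,0,0.4]

```text
t: 7.0
eef_pos: [555.3, -31.5, 96.0]
tcp_rot: [-3.141, -0.0, 1.564]
ft_force: [-0.1, 0.1, -0.2]
opening: 0.459
grip_force: 0.0
```

arm_command:
  targets:
    - [0,0,0,0,0.3]
    - [0,0,0,0,0.2]
    - [0,0,0,0,0.1]
    - [0,0,0,0,0]
    - [0,0,0,0,0]

```text
t: 7.5
eef_pos: [554.2, -31.7, 97.5]
tcp_rot: [-3.139, 0.0, 1.564]
ft_force: [-8.2, -0.9, 5.2]
opening: 0.147
grip_force: 30.0
```

```bash
python3 - <<'E'
from h import *
rel((555,-33,98),90)
t=cam("top")
g=cv2.imread("pics/t1.png",0).astype(int)
# marker: rows profile over cols 316-340 ; pointer cols 280-300
print("mk",[(r,int(g[r,314:342].mean())) for r in range(312,374,3)])
print("fin cols(r335)",[(c,int(g[330:345,c].mean())) for c in range(300,360,3)])
print("pt",[(r,int(g[r,282:299].mean())) for r in range(232,275,3)])
E
```

```text
rel [-1.3  0.8 -0.5] turn -0.3629781730375913 | yaw 89.6 tcp [554.2 -31.7  97.5] t 7.5 F [-8.2 -0.9  5.2] op 0.147 30.0
mk [(312, 123), (315, 135), (318, 141), (321, 138), (324, 127), (327, 109), (330, 94), (333, 78), (336, 68), (339, 61), (342, 62), (345, 63), (348, 67), (351, 79), (354, 96), (357, 120), (360, 136), (363, 134), (366, 131), (369, 135), (372, 139)]
fin cols(r335) [(300, 110), (303, 105), (306, 95), (309, 86), (312, 79), (315, 79), (318, 80), (321, 81), (324, 82), (327, 79), (330, 73), (333, 63), (336, 51), (339, 50), (342, 61), (345, 81), (348, 98), (351, 112), (354, 115), (357, 117)]
pt [(232, 109), (235, 109), (238, 110), (241, 105), (244, 97), (247, 87), (250, 79), (253, 75), (256, 79), (259, 91), (262, 103), (265, 107), (268, 110), (271, 109), (274, 109)]
```

```bash
python3 - <<'E'
from h import *
t=cam("top");s=cam("scene")
g=cv2.imread("pics/t1.png",0).astype(int)
T=lambda x,y,z:onz(t,292+(x+.5)/5.5-.5,160+(y+.5)/5.5-.5,z).round(1)
print("fin",[(r,int(g[r,334:342].mean())) for r in range(309,376,3)])
print("sad",[(r,int(g[r,312:326].mean())) for r in range(309,376,3)])
for r in (322,325,328,331,334): print(r,"z78",T(337,r,78),"z58",T(318,r,58))
for r in (352,355,358): print(r,"z50",T(318,r,50),T(318,r,40))
print("ptr",T(292,253,58),T(305,253,58))
q=cv2.imread("pics/s1.png",0).astype(int)
print("scene cols at fin rows 232-250");print([(c,int(q[236:252,c].mean())) for c in range(402,448,3)])
print("rows",[(r,int(q[r,420:432].mean())) for r in range(218,260,3)])
E
```

```text
fin [(309, 120), (312, 121), (315, 129), (318, 134), (321, 131), (324, 116), (327, 93), (330, 72), (333, 55), (336, 49), (339, 46), (342, 47), (345, 48), (348, 52), (351, 66), (354, 87), (357, 112), (360, 130), (363, 133), (366, 132), (369, 132), (372, 133), (375, 134)]
sad [(309, 125), (312, 125), (315, 136), (318, 141), (321, 138), (324, 130), (327, 117), (330, 105), (333, 90), (336, 77), (339, 69), (342, 71), (345, 73), (348, 76), (351, 86), (354, 100), (357, 121), (360, 135), (363, 131), (366, 127), (369, 133), (372, 139), (375, 140)]
322 z78 [514.2 -92.3  78. ] z58 [517.  -82.9  58. ]
325 z78 [512.6 -92.3  78. ] z58 [515.4 -82.9  58. ]
328 z78 [511.  -92.2  78. ] z58 [513.8 -82.9  58. ]
331 z78 [509.3 -92.2  78. ] z58 [512.1 -82.9  58. ]
334 z78 [507.7 -92.2  78. ] z58 [510.5 -82.9  58. ]
352 z50 [501.7 -83.1  50. ] [503.  -83.5  40. ]
355 z50 [500.  -83.1  50. ] [501.3 -83.5  40. ]
358 z50 [498.4 -83.1  50. ] [499.7 -83.5  40. ]
ptr [555.  -69.1  58. ] [555.  -76.2  58. ]
scene cols at fin rows 232-250
[(402, 89), (405, 87), (408, 87), (411, 83), (414, 76), (417, 56), (420, 37), (423, 29), (426, 33), (429, 38), (432, 52), (435, 72), (438, 85), (441, 83), (444, 81), (447, 81)]
rows [(218, 81), (221, 82), (224, 82), (227, 82), (230, 77), (233, 68), (236, 53), (239, 40), (242, 33), (245, 29), (248, 29), (251, 30), (254, 30), (257, 31)]
```

arm_command:
  targets:
    - [0,-8,0,0,0]
    - [0,-18,0,0,0]
    - [0,-28,0,0,0]
    - [0,-38,0,0,0]
    - [0,-44,0,0,0]

```text
t: 8.15
eef_pos: [512.9, -31.6, 97.6]
tcp_rot: [3.137, 0.001, 1.564]
ft_force: [11.7, 2.2, -5.6]
opening: 0.142
grip_force: 30.0
```

arm_command:
  targets:
    - [0,0,0,0,0]
    - [0,0,0,0,0]
    - [0,0,0,0,0]

```text
t: 8.45
eef_pos: [513.4, -31.6, 97.6]
tcp_rot: [3.137, 0.001, 1.564]
ft_force: [10.9, 1.9, -4.2]
opening: 0.146
grip_force: 30.0
```

```bash
python3 - <<'E'
from h import *
rel((505.3,-32,97.5),90)
t=cam("top"); s=cam("scene")
a=cv2.resize(t["frame"][170:260,302:382],None,fx=5,fy=5,interpolation=2)
b=cv2.resize(s["frame"][180:270,300:380],None,fx=5,fy=5,interpolation=2)
cv2.imwrite("pics/a4.png",np.hstack([a,b])[:,:,::-1])
for p in((505.5,-77,58),(506,-92,78)):print(((proj(t,p)-[302,170])*5).round(),((proj(s,p)-[300,180])*5+[400,0]).round())
E
```

```text
rel [-0.5 -8.   0. ] turn -0.3912872952928755 | yaw 89.6 tcp [513.4 -31.6  97.6] t 8.45 F [10.9  1.9 -4.2] op 0.146 30.0
[227. 260.] [618. 172.]
[254. 254.] [635. 141.]
```

View pics/a4.png

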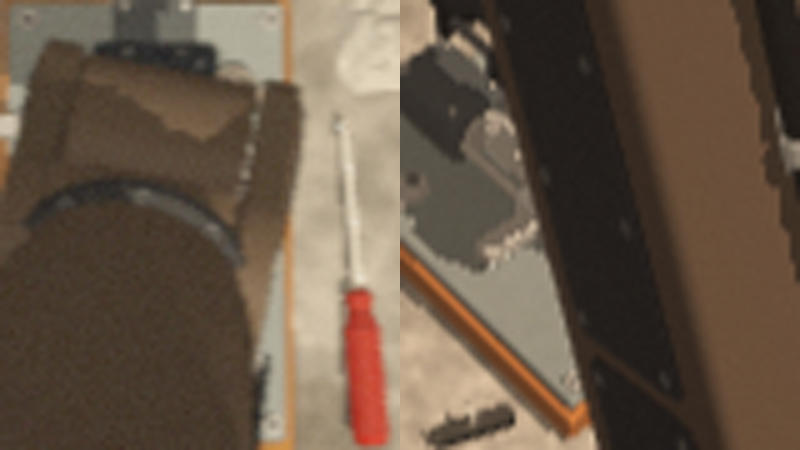

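The arm hides pointer and marker in both views now, so I refine the offset from the earlier unobstructed crops.

```bash
python3 - <<'E'
from h import *
s=cam("scene")
q=cv2.imread("pics/s1.png",0).astype(int)
def ony(x,y,Y):
    o,d=ray(s,270+(x+.5)/5.5-.5,165+(y+.5)/5.5-.5); return (o+d*(Y-o[1])/d[1]).round(1)
def edges(r0,r1,c0,c1):
    p=q[r0:r1,c0:c1].mean(0); m=p<(p.min()+ (p[0]+p[-1])/2)/2; i=np.flatnonzero(m); return c0+i[0],c0+i[-1]
for r in (238,244,250,256):
    e=edges(r-2,r+3,405,445); print("fin",r,e,ony(e[0],r,-92.2),ony(e[1],r,-92.2))
for r in (185,200,215):
    e=edges(r-2,r+3,262,335); print("handle",r,e,ony(e[0],r,-32),ony(e[1],r,-32))
C=lambda p:((proj(s,p)-[270,165])*5.5).round(1)
for X in(504,506,508):print(X,[C((X+a,-92.2+b,70)) [0]for a in(-6,6) for b in(-1.5,1.5)])
print("handle",[C((554.2+a,-32+b,110)) for a in(-7,7) for b in(-15,15)])
E
```

```text
fin 238 (np.int64(418), np.int64(429)) [512.9 -92.2  73.1] [503.5 -92.2  81.6]
fin 244 (np.int64(417), np.int64(433)) [513.5 -92.2  66.9] [499.8 -92.2  79.3]
fin 250 (np.int64(417), np.int64(434)) [513.2 -92.2  61.4] [498.6 -92.2  74.7]
fin 256 (np.int64(416), np.int64(434)) [513.8 -92.2  55.2] [498.3 -92.2  69.3]
handle 185 (np.int64(272), np.int64(319)) [579.1 -32.  109.5] [536.  -32.  146.4]
handle 200 (np.int64(271), np.int64(320)) [580.3 -32.   94.7] [535. -32. 134.]
handle 215 (np.int64(274), np.int64(321)) [577.7 -32.   83.1] [534.1 -32.  121.5]
504 [np.float64(433.9), np.float64(430.3), np.float64(420.6), np.float64(417.0)]
506 [np.float64(431.7), np.float64(428.1), np.float64(418.4), np.float64(414.8)]
508 [np.float64(429.5), np.float64(425.8), np.float64(416.2), np.float64(412.5)]
handle [array([323.3, 200.2]), array([285. , 225.1]), array([308. , 186.9]), array([269.8, 211.5])]
```

arm_command:
  targets:
    - [0,-4,0,0,0]
    - [0,-8.8,0,0,0]
    - [0,-8.8,0,0,0]
    - [0,-8.8,0,0,0]
    - [0,-8.8,0,0,0]

```text
t: 9.1
eef_pos: [504.7, -31.5, 97.6]
tcp_rot: [3.136, 0.001, 1.564]
ft_force: [12.1, 1.6, -5.1]
opening: 0.145
grip_force: 30.0
```

arm_command:
  targets:
    - [0,0,0,0,0]
    - [0,0,0,0,0]
    - [0,0,0,0,0]
    - [0,0,0,0,0]

```text
t: 9.5
eef_pos: [504.7, -31.5, 97.6]
tcp_rot: [3.136, 0.001, 1.564]
ft_force: [11.9, 2.6, -4.9]
opening: 0.147
grip_force: 30.0
```

```bash
python3 -c "
from h import *
rel((504.7,-31.5,97.6),90); print(env.job_done())"
```

```text
rel [ 0. -0. -0.] turn -0.39171567557713033 | yaw 89.6 tcp [504.7 -31.5  97.6] t 9.5 F [11.9  2.6 -4.9] op 0.147 30.0
the job is handed in; nothing more can be done
None
```

I swung the lock arm to its free stop, drew the carriage out about 49.5 mm to my estimate of the marker's middle, and handed the job in at 9.5 s with the gripper still holding it; the arm hid the pointer and marker at the end, so that position (good to about 2 mm) comes from the earlier pictures and was not seen directly.

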